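# Slide a chuck jaw under the marking bridge and stamp it

## Task

Push the bright steel chuck jaw along the bench and lengthwise in under the low blue marking bridge until it is fully home against the stop at the far end, keeping it flat on the bench: push it with the fingers, do not pick it up or tip it. Then, and not before the jaw is home, press the red stamp button on top of the bridge all the way down and let it come back up. Leave the other parts on the bench where they are.

Things in the scene. Friction and masses are not known exactly. Their poses are not given: they have to be found in the camera images.
- jaw: loose bright steel chuck jaw, a plain block 90 mm long (its x) x 40 mm wide (its y) x 26 mm high with three dark screw holes on top, about 0.6 kg, the same either way round. Origin: centre of its underside; z up. It starts flat on the bench before the bridge's mouth, up to about 50 mm off its line and up to about 0.5 rad askew
- jig: blue marking bridge fixed to the bench, place and turn vary. Origin: on the bench under the middle of bridge and stamp; x: the way the jaw goes in; z up. Straight channel along x, centred on y = 0, 46 mm wide; side walls 12 mm thick, x = -30 to +50 mm. Bridge plate x = -30 to +30 mm, 94 mm wide, underside 30 mm and top 42 mm above the bench. No floor plate: the jaw slides on the bench
- jig_mouth (a point): middle of the open mouth, on the bench under the bridge plate's front edge (x = -30 mm of the bridge). In front of it short bright wings, 24 mm high, flare from 46 mm apart to about 65 mm apart at x = -50 mm and guide the jaw in
- jig_stop (a point): middle of the face of the bright steel end stop (x = +38 mm of the bridge; the stop is 24 mm high, this point 12 mm up). With the jaw fully home its end touches this face, its origin is at x = -7 mm and its tail end at x = -52 mm, 22 mm out in front of the bridge plate
- stamp_top (a point): centre of the top of the red round stamp button on the bridge: 38 mm across, its top 71 mm above the bench when up; pressed straight down
- stamp (a joint): travel of the stamp button in m: 0 up, 0.008 fully down; a spring of about 1.3 N at first and 6.5 N at the bottom brings it back up
- stud_a: loose black flanged stud, 50 mm across the flange, 44 mm high, beside the bridge; leave alone. Origin: centre of its underside
- stud_b: a second stud like stud_a, on the other side of the bridge; leave alone. Origin: centre of its underside
- stud_c: a third stud like stud_a, towards the edge of the bench; leave alone. Origin: centre of its underside
- old_jaw_a: used dark steel chuck jaw with a raised step, 90 x 44 mm, 46 mm high, beyond the bridge's stop; leave alone. Origin: centre of its underside
- old_jaw_b: another dark stepped jaw like old_jaw_a, towards the edge of the bench; leave alone. Origin: centre of its underside
- coupling: black steel round coupling, 64 mm across, 58 mm high, towards the edge of the bench; leave alone. Origin: centre of its underside
Mind the look-alikes: they are no part of the job. Of the things that look like the jaw, take the one that is nearest to the robot's base at the start.

How it is judged:
By the outcome, as a careful person would: the job done as asked, in the order asked, and still so for the second after the job is handed in, with the robot touching nothing.
It also fails if it takes over 64 s, if anything falls off the work surface, if the arm or the gripper's body presses on something with over 40 N, if the wrist force passes 120 N, or if a joint passes its speed limit or range.

## Robot

A 6-joint arm with a two-finger parallel gripper is mounted at the origin on the work surface. World frame = base frame: x ahead of the robot, y to its left, z up, the work surface at z = 0. Lengths are in m, angles in degrees, forces in N, time in s.
With the tool pointing down it reaches from about 0.35 to 0.725 m from the base axis. Payload 4.3 kg.
Tool frame: the origin (TCP) lies between the finger pads; the fingertips stand 14 mm ahead of it and the grasp point (between the pads) lies 5 mm behind it; z points along the fingers, x is the direction in which the jaws open and shut, and the axes are right-handed (so a half turn about z gives the same grasp; the last joint's range is limited). The gripper opens to 85 mm and grips with 20 to 120 N. Pads are 22 mm wide; open, the fingers measure 114 mm over their backs; the gripper's body (76 mm by 85 mm) begins 54 mm behind the grasp point. The pads swing forward as they close: fully open they stand 13 mm farther back than shut.
Start: joints at [-83.211, 21.618, 4.641, 73.018, 0, 83.68], TCP at [0.13, -0.56, 0.245] pointing down, gripper open.
Joint ranges: [-156.06, 156.06], [-48.1, 94.91], [-58.44, 69.94], [-101.28, 121.22], [-78.64, 73.56], [-180, 180]. Speed limits (degrees/s): [147.25, 147.25, 180, 180, 180, 180].

## Interface

Orientations are given as a 3x3 rotation matrix whose columns are the frame's x, y, z axes.
In Python, from workcell import * gives the robot as it stands.
- The arm moves only by the shell command python3 -m pendant 'ROWS' [FORCE]. ROWS is JSON, a list of rows, each a list of 3 entries, a list of its own where there are three numbers: the closure in counts, from 0 (fully open) to 255 (shut), then the shift along the tool's x, y, z in mm, then the turn, a rotation vector about the tool's x, y, z in degrees. In form: [[jaw, [tx, ty, tz], [wx, wy, wz]], ...]. A call has 1 to 8 rows; each row shifts and turns the commanded pose from where the row before left it, along the tool's axes as they then stand; what a row does not reach is not made up. A row lasts 1/10 s, in which the tool goes at most 50 mm and 8.59 degrees, less where a joint would pass 70% of its speed; a pose out of reach is approached as far as the arm can. A call with a gripper value outside its range is refused whole. The fingers move at their own pace and stop on an object; FORCE is the grip in N (left out, the last holds). Time passes only in rows, so rows that do not move let the fingers close. It gives the time, the measured TCP pose, the force and the opening at its end, in the units of the state.
- state(): the state, without advancing time (a new reading comes with each control period).
- snapshot(name): name is "scene" or "top"; returns (picture, depth): 400x640x3 uint8, red, green, blue; 400x640 float32, m along the optical axis (not along the pixel's ray), 0 where there is no reading.
- get_calibration(name): a dict with "vfov" (degrees; the focal length in pixels is half the picture's height over the tangent of half this angle, whatever the lens; pixels are square), "cx", "cy" (the principal point, pixels), "D" ([k1, k2, p1, p2, k3] as OpenCV has them; the pictures are not rectified), "R" (3x3) and "t" (3): a world point X has camera coordinates R X + t. Camera axes: x right, y down, z forward; pixel columns grow to the right and rows downward; lengths in m; the calibration is good to about 2 mm. A picture is of the moment at which its call begins. get_calibration takes no time and is no camera call.
- hand_in(): hands the job in, once; it reports no verdict.
The state is a dict: "time": time; "joint_pos": joint angles; "joint_velocities": joint speeds; "joint_torque": joint torques, N m; "eef_pos": TCP position; "tool_rot": TCP orientation; "ft_force": force on the tool from outside, world axes, zero at the start; "ft_torque": the same for the moment, N m; "finger_gap": finger opening in m.
Only numpy, scipy, OpenCV 4.12 (cv2) and the standard library are available. Lean on these libraries where they do the work, as an engineer would, in place of code of your own. Each camera call takes 0.05 s, during which the arm holds its last target.

## Working session

There is one attempt and no reset: what is moved stays moved. The work goes in short steps, Python scripts to look and compute and a shell command to move; the robot and the scene stay as the last step left them, time stands still between calls to the robot, and variables do not carry over. Pictures are saved under pics/ and viewed, and the job is handed in when it is done.

```bash
ls; mkdir -p pics; python3 - <<'E'
from workcell import *
import cv2, numpy as np
for n in ("scene","top"):
    p,d=snapshot(n); c=get_calibration(n); print(n,c)
    cv2.imwrite(f"pics/{n}0.png",p[:,:,::-1]); np.save(f"{n}0_d.npy",d); np.save(f"{n}0_p.npy",p)
s=state(); print(s)
E
```

```text
pics
scene {'vfov': 57.1956038120196, 'cx': 326.2775831845391, 'cy': 203.65503931174314, 'D': array([0.02380029, 0.        , 0.        , 0.        , 0.        ]), 'R': array([[-0.85894312,  0.51206984, -0.00109244],
       [ 0.34570299,  0.57830382, -0.73895476],
       [-0.37776468, -0.63509776, -0.67375417]]), 't': array([ 0.47434931, -0.16424489,  1.2269428 ])}
top {'vfov': 53.1621957529003, 'cx': 320.36332917176964, 'cy': 199.81280887121264, 'D': array([-0.04886379,  0.        ,  0.        ,  0.        ,  0.        ]), 'R': array([[-2.88019519e-04, -9.99911942e-01,  1.32674889e-02],
       [-9.96398111e-01, -8.38101365e-04, -8.47944682e-02],
       [ 8.47981208e-02, -1.32441234e-02, -9.96310128e-01]]), 't': array([0.00274213, 0.59703044, 1.18836251])}
{'time': 0.1, 'joint_pos': array([-8.32099423e+01,  2.16560183e+01,  4.57184639e+00,  7.30189173e+01,
        2.53458609e-03,  8.36805221e+01]), 'joint_velocities': array([ 0.06222718, -0.20703431,  0.12550617, -0.05633646, -0.09412274,
       -0.01506066]), 'joint_torque': array([ 1.83585944e-03, -4.64691103e+01,  2.70583266e+01,  1.20067698e-02,
       -1.04583798e-04, -2.37373897e-06]), 'eef_pos': array([ 0.13037292, -0.55945557,  0.24447967]), 'tool_rot': array([[ 2.26813212e-01, -9.73938262e-01, -1.68801162e-04],
       [-9.73936644e-01, -2.26813146e-01,  1.79185564e-03],
       [-1.78344309e-03, -2.42014897e-04, -9.99998380e-01]]), 'ft_force': array([ 0.27128248,  0.43650837, -0.77813978]), 'ft_torque': array([-0.00199447,  0.03369699, -0.01743355]), 'finger_gap': 0.0850653190349078}
```

View pics/scene0.png

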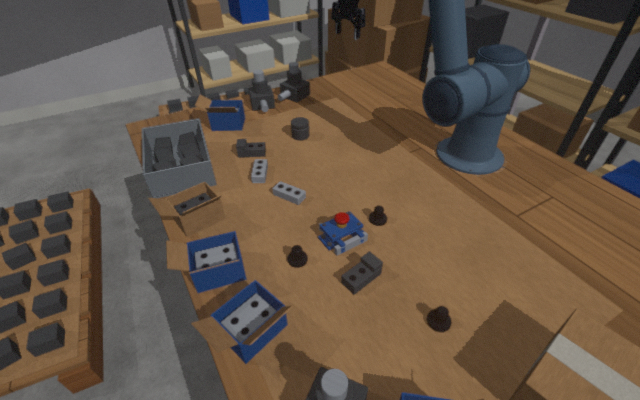

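View pics/top0.png

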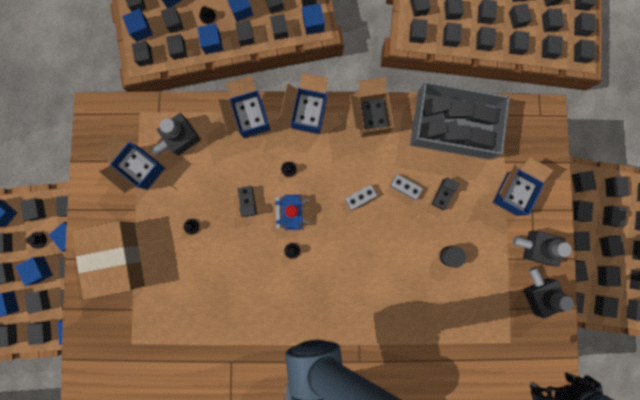

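```bash
cat > h.py <<'E'
import numpy as np, cv2
from workcell import *
def cal(n):
    c=get_calibration(n); f=200/np.tan(np.radians(c["vfov"]/2))
    K=np.array([[f,0,c["cx"]],[0,f,c["cy"]],[0,0,1]]); return K,np.array(c["D"]),np.array(c["R"]),np.array(c["t"])
def pix2z(n,uv,z):
    K,D,R,t=cal(n); uv=np.atleast_2d(np.asarray(uv,float))
    q=cv2.undistortPoints(uv[:,None],K,D)[:,0]; r=np.c_[q,np.ones(len(q))]@R; o=-R.T@t
    s=(z-o[2])/r[:,2]; return o+r*s[:,None]
def pix2d(n,uv,d):
    K,D,R,t=cal(n); uv=np.atleast_2d(np.asarray(uv,float))
    q=cv2.undistortPoints(uv[:,None],K,D)[:,0]; return (np.c_[q,np.ones(len(q))]*np.atleast_1d(d)[:,None]-t)@R
def proj(n,X):
    K,D,R,t=cal(n); return cv2.projectPoints(np.atleast_2d(np.asarray(X,float)),cv2.Rodrigues(R)[0],t,K,D)[0][:,0]
def cloud(n,d):
    v,u=np.mgrid[0:400,0:640]; uv=np.c_[u.ravel(),v.ravel()]
    return pix2d(n,uv,d.ravel()).reshape(400,640,3)
E
python3 - <<'E'
from h import *
p=np.load("top0_p.npy"); d=np.load("top0_d.npy")
c=p[150:260,225:475]; cv2.imwrite("pics/topcrop0.png",cv2.resize(c[:,:,::-1],None,fx=3.2,fy=3.2,interpolation=cv2.INTER_CUBIC))
q=np.load("scene0_p.npy")[130:300,230:400]; cv2.imwrite("pics/scenecrop0.png",cv2.resize(q[:,:,::-1],None,fx=3.5,fy=3.5,interpolation=cv2.INTER_CUBIC))
C=cloud("top",d)
for u,v in [(361,197),(406,187),(446,193),(291,212),(290,169),(292,250),(247,201),(330,220),(340,180),(400,220)]: print(u,v,C[v,u].round(4))
E
```

```text
361 197 [ 0.6056 -0.1207  0.0266]
406 187 [ 0.6364 -0.2588  0.0274]
446 193 [ 0.6178 -0.381   0.0304]
291 212 [0.5576 0.0892 0.0683]
290 169 [0.6885 0.0945 0.0432]
292 250 [0.4462 0.0873 0.0409]
247 201 [0.5928 0.2245 0.0311]
330 220 [ 0.5366 -0.0271  0.0021]
340 180 [ 0.6617 -0.0589 -0.0039]
400 220 [ 0.5366 -0.2448 -0.0018]
```

```bash
ls -la pics
```

```text
total 1412
drwxr-xr-x 2 agent agent   4096 Dec  6 17:09 .
drwxr-xr-x 3 agent agent   4096 Dec  6 17:09 ..
-rw-r--r-- 1 agent agent 413033 Dec  6 17:09 scene0.png
-rw-r--r-- 1 agent agent 344039 Dec  6 17:09 scenecrop0.png
-rw-r--r-- 1 agent agent 408857 Dec  6 17:09 top0.png
-rw-r--r-- 1 agent agent 269748 Dec  6 17:09 topcrop0.png
```

View pics/topcrop0.png

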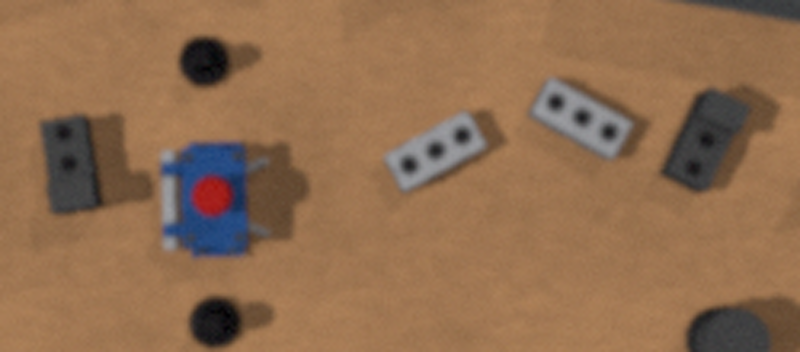

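View pics/scenecrop0.png

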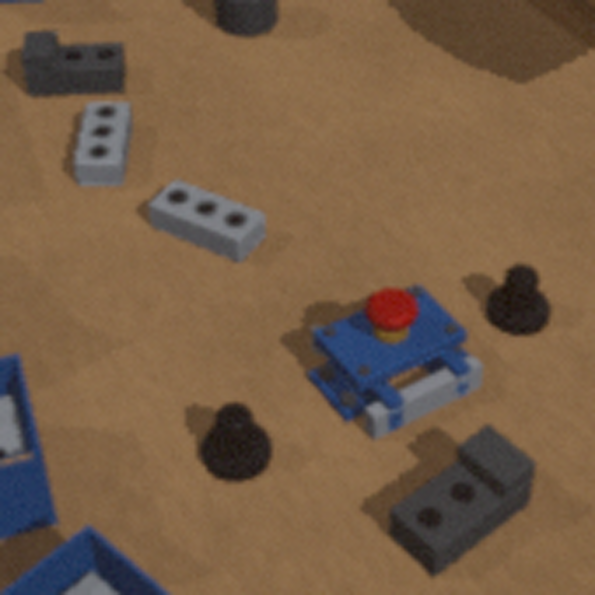

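```bash
cat > meas.py <<'E'
from h import *
def seg(p,box,f):
    u0,v0,u1,v1=box; m=np.zeros(p.shape[:2],np.uint8); m[v0:v1,u0:u1]=f(p[v0:v1,u0:u1].astype(int))*255
    n,l,st,_=cv2.connectedComponentsWithStats(m); 
    if n<2: return None
    return l==1+np.argmax(st[1:,4])
def grey(c): return (c.min(-1)>95)&(c.max(-1)-c.min(-1)<40)
def blue(c): return (c[...,2]>c[...,0]+40)
def red(c): return (c[...,0]>110)&(c[...,1]<70)&(c[...,2]<80)
E
python3 - <<'E'
from meas import *
p=np.load("top0_p.npy"); q=np.load("scene0_p.npy")
print("jaw px",p[197,350:372:3].tolist()); 
for n,im,bx in (("top",p,(335,175,385,220)),("scene",q,(268,175,308,207))):
    m=seg(im,bx,grey); vs,us=np.nonzero(m)
    cnt,_=cv2.findContours(m.astype(np.uint8),cv2.RETR_EXTERNAL,cv2.CHAIN_APPROX_NONE)
    c=cnt[0][:,0]; X=pix2z(n,c,.026 if n=="top" else .013)[:,:2]
    print(n,m.sum(),us.min(),us.max(),vs.min(),vs.max(),"rect",cv2.minAreaRect((X*1000).astype(np.float32)))
for n,im,bx in (("top",p,(270,190,310,235)),("scene",q,(310,205,372,255))):
    m=seg(im,bx,red); vs,us=np.nonzero(m); print(n,"red",m.sum(),us.mean(),vs.mean(),pix2z(n,[us.mean(),vs.mean()],.071))
    m=seg(im,bx,blue)
    cnt,_=cv2.findContours(m.astype(np.uint8),cv2.RETR_EXTERNAL,cv2.CHAIN_APPROX_NONE)
    X=pix2z(n,np.vstack(cnt)[:,0],.042)[:,:2]
    print(n,"blue",m.sum(),cv2.minAreaRect((X*1000).astype(np.float32)))
E
```

```text
jaw px [[145, 146, 149], [146, 146, 149], [148, 149, 152], [67, 66, 67], [54, 54, 57], [145, 146, 149], [151, 151, 156], [142, 141, 142]]
top 363 345 376 185 209 rect ((606.3309326171875, -118.789794921875), (41.902217864990234, 94.15896606445312), 29.08527183532715)
scene 283 273 305 181 203 rect ((599.2933959960938, -124.43757629394531), (52.62847900390625, 112.12889862060547), 19.57036590576172)
top red 110 290.6727272727273 210.8090909090909 [[0.56092362 0.090017   0.071     ]]
top blue 489 ((560.6244506835938, 98.34004211425781), (98.72674560546875, 74.76609802246094), 0.2125452756881714)
scene red 121 341.9504132231405 217.47107438016528 [[0.56450782 0.09619446 0.071     ]]
scene blue 544 ((565.6918334960938, 115.8656005859375), (93.15614318847656, 103.30475616455078), 0.2585943937301636)
```

```bash
cat > fit.py <<'E'
from meas import *
from scipy.optimize import minimize
S=6
def box(x0,x1,y0,y1,z0,z1): return np.array([[x,y,z] for x in(x0,x1) for y in(y0,y1) for z in(z0,z1)])/1000
def place(P,x,y,a):
    c,s=np.cos(a),np.sin(a); return P@np.array([[c,s,0],[-s,c,0],[0,0,1]])+[x,y,0]
def mask(n,bx,parts):
    u0,v0,u1,v1=bx; m=np.zeros(((v1-v0)*S,(u1-u0)*S),np.uint8)
    for P in parts:
        uv=proj(n,P); h=cv2.convexHull(((uv-[u0,v0]+.5)*S-.5).astype(np.float32))
        cv2.fillPoly(m,[np.round(h*16).astype(np.int32)],255,shift=4)
    m=cv2.resize(m,(u1-u0,v1-v0),interpolation=cv2.INTER_AREA)/255.
    return cv2.GaussianBlur(m,(0,0),.7)
def fit(views,parts,x0):
    def cost(v):
        return sum(((mask(n,bx,[place(P/1,v[0]/1000,v[1]/1000,np.radians(v[2])) for P in parts])-im)**2).sum() for n,bx,im in views)
    best=None
    for k in range(3):
        r=minimize(cost,x0 if best is None else best.x,method="Nelder-Mead",options=dict(initial_simplex=np.array(x0 if best is None else best.x)+np.array([[0,0,0],[6,0,0],[0,6,0],[0,0,6]])/(1+k)))
        best=r if best is None or r.fun<best.fun else best
    return best.x,best.fun
JAW=[box(-45,45,-20,20,0,26)]
JIG=[box(-30,30,-47,47,30,42),box(-30,50,-35,-23,0,30),box(-30,50,23,35,0,30)]
def soft(im,bx,f):
    u0,v0,u1,v1=bx; return f(im[v0:v1,u0:u1].astype(int)).astype(float)
def jawsoft(im,bx):
    u0,v0,u1,v1=bx; c=im[v0:v1,u0:u1].astype(int)
    # not brown: brown has r-b large
    return np.clip((45-(c[...,0]-c[...,2]))/30.,0,1)
E
python3 - <<'E'
from fit import *
p=np.load("top0_p.npy"); q=np.load("scene0_p.npy")
print(p[190,330:345:3].tolist(), p[205,376:390:3].tolist())
vt=("top",(338,178,384,216),0); vs=("scene",(264,172,314,212),0)
T=(vt[0],vt[1],jawsoft(p,vt[1])); C=(vs[0],vs[1],jawsoft(q,vs[1]))
for nm,V in (("top",[T]),("scene",[C]),("both",[T,C])): print("jaw",nm,fit(V,JAW,[606,-120,119]))
def nb(c):  # blue or red-ish (not brown)
    return np.clip((c[...,2]-c[...,0]-5)/30.,0,1)+((c[...,0]>110)&(c[...,1]<75)&(c[...,2]<90))
def mk(im,bx):
    u0,v0,u1,v1=bx; return np.clip(nb(im[v0:v1,u0:u1].astype(int)),0,1)
bt=(268,186,312,238); bs=(305,205,378,262)
T=("top",bt,mk(p,bt))
BT=box(-19,19,-19,19,60,71)
th=np.linspace(0,2*np.pi,24); BT=np.vstack([np.c_[19*np.cos(th),19*np.sin(th),np.full(24,z)]for z in(63,71)])/1000
C=("scene",bs,mk(q,bs))
for nm,V in (("top",[T]),("scene",[C]),("both",[T,C])): print("jig",nm,fit(V,JIG+[BT],[562,92,92]))
cv2.imwrite("pics/masks.png",np.vstack([cv2.resize(np.hstack([T[2],mask("top",bt,[place(P,.562,.092,np.radians(92)) for P in JIG+[BT]])])*255,(704,288)),cv2.resize(np.hstack([C[2],mask("scene",bs,[place(P,.562,.092,np.radians(92)) for P in JIG+[BT]])])*255,(704,288))]))
E
```

```text
[[156, 115, 81], [159, 117, 79], [164, 124, 86], [161, 120, 82], [164, 122, 85]] [[158, 116, 80], [160, 120, 83], [153, 114, 78], [159, 118, 84], [155, 115, 79]]
jaw top (array([ 606.3731594 , -120.94147323,  118.37829272]), np.float64(6.919413431967325))
jaw scene (array([ 607.72764754, -119.38460414,  118.6740043 ]), np.float64(32.29505461709157))
jaw both (array([ 607.01749554, -120.59799938,  118.22748847]), np.float64(44.3597299180373))
jig top (array([561.69077777,  89.75446351,  91.25582053]), np.float64(69.80294787067317))Traceback (most recent call last):
  File "<stdin>", line 16, in <module>
  File "fit.py", line 19, in fit
    r=minimize(cost,x0 if best is None else best.x,method="Nelder-Mead",options=dict(initial_simplex=np.array(x0 if best is None else best.x)+np.array([[0,0,0],[6,0,0],[0,6,0],[0,0,6]])/(1+k)))
    res = _minimize_neldermead(fun, x0, args, callback, bounds=bounds,
                               **options)
    fxcc = func(xcc)
    fx = function(np.copy(x), *(wrapper_args + args))
  File "fit.py", line 16, in cost
    return sum(((mask(n,bx,[place(P/1,v[0]/1000,v[1]/1000,np.radians(v[2])) for P in parts])-im)**2).sum() for n,bx,im in views)
  File "fit.py", line 16, in <genexpr>
    return sum(((mask(n,bx,[place(P/1,v[0]/1000,v[1]/1000,np.radians(v[2])) for P in parts])-im)**2).sum() for n,bx,im in views)
                 ~~~~^^^^^^^^^^^^^^^^^^^^^^^^^^^^^^^^^^^^^^^^^^^^^^^^^^^^^^^^^^^^^^^^^^^^^^^
  File "fit.py", line 10, in mask
    uv=proj(n,P); h=cv2.convexHull(((uv-[u0,v0]+.5)*S-.5).astype(np.float32))
  File "h.py", line 14, in proj
    K,D,R,t=cal(n); return cv2.projectPoints(np.atleast_2d(np.asarray(X,float)),cv2.Rodrigues(R)[0],t,K,D)[0][:,0]
            ~~~^^^
  File "h.py", line 4, in cal
    c=get_calibration(n); f=200/np.tan(np.radians(c["vfov"]/2))
ValueError: time passes only in moves, steps and waits
```

```bash
sed -i 's/^def cal(n)/import functools\n@functools.lru_cache(None)\ndef cal(n)/' h.py; cat >> fit.py <<'E'
def mk(im,bx):
    u0,v0,u1,v1=bx; c=im[v0:v1,u0:u1].astype(int)
    return np.clip(np.clip((c[...,2]-c[...,0]-5)/30.,0,1)+((c[...,0]>110)&(c[...,1]<75)&(c[...,2]<90)),0,1)
th=np.linspace(0,2*np.pi,24); BT=np.vstack([np.c_[19*np.cos(th),19*np.sin(th),np.full(24,z)]for z in(63,71)])/1000
bt=(268,186,312,238); bs=(305,205,378,262)
E
python3 - <<'E'
from fit import *
p=np.load("top0_p.npy"); q=np.load("scene0_p.npy")
T=("top",bt,mk(p,bt)); C=("scene",bs,mk(q,bs))
for nm,V in (("top",[T]),("scene",[C]),("both",[T,C])):
    r=fit(V,JIG+[BT],[562,92,92]); print("jig",nm,r)
    if nm=="top": rt=r[0]
    if nm=="scene": rs=r[0]
pl=lambda n,b,r: mask(n,b,[place(P,r[0]/1000,r[1]/1000,np.radians(r[2])) for P in JIG+[BT]])
cv2.imwrite("pics/masks.png",np.vstack([cv2.resize(np.hstack([T[2],pl("top",bt,rt)])*255,(704,288)),cv2.resize(np.hstack([C[2],pl("scene",bs,rs)])*255,(704,288))]))
E
```

```text
jig top (array([561.69077777,  89.75446351,  91.25582053]), np.float64(69.80294787067317))
jig scene (array([562.61561072,  91.06825224,  94.18703988]), np.float64(238.59463615367432))
jig both (array([561.7586816 ,  90.32907453,  92.41590064]), np.float64(314.627272625061))[ WARN:0@0.629] global loadsave.cpp:1063 imwrite_ Unsupported depth image for selected encoder is fallbacked to CV_8U.
```

View pics/masks.png

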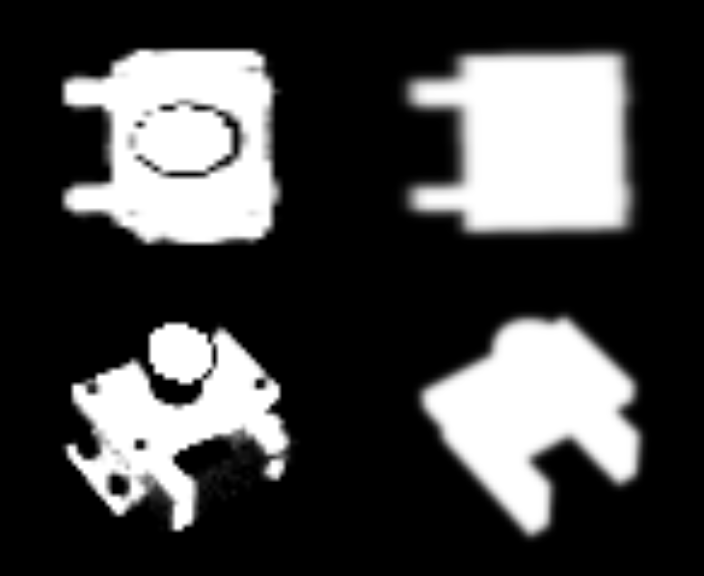

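The top view has these look-alikes:
- bright block at (361,197), 0.618 m from the base
- bright block at (406,187), 0.687 m from the base
- dark stepped jaws at (446,193) and (247,201)
- boxed jaws at the back, around (249,113) and (309,110)

I take (361,197). It is the nearest bright one, and the crop shows a plain block with three holes, 90 x 40 mm, askew before the mouth. The bridge is at (290,211) with its wings on the right side and its stop on the left.

- **Jaw:** centre about (606.5, -120.5) mm, yaw 118°
- **Bridge:** about (562, 90.5) mm, yaw about 92°

My plan is to straddle the jaw loosely, turn and shift it by pushing on its sides, then push its tail with shut fingers.

```bash
cat > d.py <<'E'
import sys; from h import *
# args: x y z(mm) toolx-angle(deg)
s=state(); x,y,z,a=map(float,sys.argv[1:5]); R=s["tool_rot"]; dl=np.array([x,y,z])-s["eef_pos"]*1000
cur=np.degrees(np.arctan2(R[1,0],R[0,0])); da=(a-cur+90)%180-90
print("t",s["time"],"tcp",(s["eef_pos"]*1000).round(1),"xang",cur.round(2),"tool shift",(R.T@dl).round(1),"turn wz",-da.round(2),"F",s["ft_force"].round(1),"gap",(s["finger_gap"]*1000).round(1),"q",s["joint_pos"].round(1), "tilt",R[:,2].round(4))
E
python3 d.py 606.5 -120.5 100 28.4
python3 -m pendant '[[0,[-25,-43,0],[0,0,0]],[0,[-25,-43,0],[0,0,0]],[0,[-25,-43,0],[0,0,0]],[0,[-25,-43,0],[0,0,0]],[0,[-25,-43,0],[0,0,0]],[0,[-25,-43,0],[0,0,0]]]'
python3 d.py 606.5 -120.5 100 28.4
```

```text
time: 0.7
eef_pos: [0.3486, -0.3536, 0.245]
tool_rot: [[0.226, -0.974, -0.0], [-0.974, -0.226, 0.0], [-0.0, 0.0, -1.0]]
ft_force: [0.6, -0.2, 0.5]
finger_gap: 0.0852Traceback (most recent call last):
  File "d.py", line 5, in <module>
    print("t",s["time"],"tcp",(s["eef_pos"]*1000).round(1),"xang",cur.round(2),"tool shift",(R.T@dl).round(1),"turn wz",-da.round(2),"F",s["ft_force"].round(1),"gap",(s["finger_gap"]*1000).round(1),"q",s["joint_pos"].round(1), "tilt",R[:,2].round(4))
                                                                                                                                                                      ^^^^^^^^^^^^^^^^^^^^^^^^^^^^
AttributeError: 'float' object has no attribute 'round'
Traceback (most recent call last):
  File "d.py", line 5, in <module>
    print("t",s["time"],"tcp",(s["eef_pos"]*1000).round(1),"xang",cur.round(2),"tool shift",(R.T@dl).round(1),"turn wz",-da.round(2),"F",s["ft_force"].round(1),"gap",(s["finger_gap"]*1000).round(1),"q",s["joint_pos"].round(1), "tilt",R[:,2].round(4))
                                                                                                                                                                      ^^^^^^^^^^^^^^^^^^^^^^^^^^^^
AttributeError: 'float' object has no attribute 'round'
```

```bash
sed -i 's/(s\["finger_gap"\]\*1000).round(1)/round(s["finger_gap"]*1000,1)/' d.py; python3 d.py 606.5 -120.5 100 28.4
python3 -m pendant '[[0,[-25,-43,0],[0,0,0]],[0,[-25,-43,0],[0,0,0]],[0,[-25,-43,0],[0,0,0]],[0,[-25,-43,0],[0,0,0]],[0,[-25,-43,0],[0,0,0]],[0,[-25,-43,0],[0,0,0]],[0,[-20,-30,0],[0,0,8]],[0,[0,0,0],[0,0,8]]]'
python3 d.py 606.5 -120.5 100 28.4
```

```text
t 0.7 tcp [ 348.6 -353.6  245. ] xang -76.91 tool shift [-168.6 -304.   145. ] turn wz 74.69 F [ 0.6 -0.2  0.5] gap 85.2 q [-52.7  12.5  -7.9  69.6  -0.  114.2] tilt [-3.e-04  4.e-04 -1.e+00]
time: 1.5
eef_pos: [0.592, -0.1207, 0.2441]
tool_rot: [[-0.05, -0.999, -0.0], [-0.999, 0.05, 0.002], [-0.002, 0.0, -1.0]]
ft_force: [-1.2, -0.2, -0.3]
finger_gap: 0.0856
t 1.5 tcp [ 592.  -120.7  244.1] xang -92.89 tool shift [ -0.7 -14.5 144.1] turn wz 58.71 F [-1.2 -0.2 -0.3] gap 85.6 q [-1.760e+01  2.520e+01  9.900e+00  7.470e+01  1.000e-01  1.653e+02] tilt [-1.0e-04  1.5e-03 -1.0e+00]
```

```bash

python3 -m pendant '[[0,[0,0,0],[0,0,-8]],[0,[0,0,0],[0,0,-8]],[0,[0,0,0],[0,0,-8]],[0,[0,0,0],[0,0,-8]],[0,[0,0,0],[0,0,-8]],[0,[0,0,0],[0,0,-8]],[0,[0,0,0],[0,0,-8]],[0,[0,0,0],[0,0,-8]]]'
python3 -m pendant '[[0,[0,0,20],[0,0,-8]],[0,[0,0,20],[0,0,-8]],[0,[0,0,20],[0,0,-8]],[0,[0,0,20],[0,0,-8]],[0,[0,0,20],[0,0,-8]],[0,[0,0,0],[0,0,-8]],[0,[0,0,0],[0,0,-8]],[0,[0,0,0],[0,0,-1.5]]]'
python3 d.py 606.5 -120.5 100 28.4
```

```text
time: 2.3
eef_pos: [0.5892, -0.1244, 0.2447]
tool_rot: [[0.878, -0.478, -0.001], [-0.478, -0.878, 0.0], [-0.001, 0.0, -1.0]]
ft_force: [0.1, 0.5, -0.3]
finger_gap: 0.0859
time: 3.1
eef_pos: [0.589, -0.1244, 0.1445]
tool_rot: [[0.877, 0.48, -0.002], [0.48, -0.877, 0.0], [-0.001, -0.001, -1.0]]
ft_force: [-0.1, -0.2, 0.5]
finger_gap: 0.0854
t 3.1 tcp [ 589.  -124.4  144.5] xang 28.67 tool shift [17.2  5.  44.5] turn wz 0.27 F [-0.1 -0.2  0.5] gap 85.4 q [-18.   27.3  -1.7  61.   -0.   43.4] tilt [-1.5e-03  4.0e-04 -1.0e+00]
```

```bash

python3 -m pendant '[[95,[17,5,0],[0,0,0.3]],[95,[0,0,20],[0,0,0]],[95,[0,0,20],[0,0,0]],[95,[0,0,20],[0,0,0]],[95,[0,0,0],[0,0,0]]]' 20
python3 d.py 606.5 -120.5 30 28.4
python3 - <<'E'
from h import *
p,d=snapshot("top"); q,_=snapshot("scene")
a=cv2.resize(p[150:250,300:420,::-1],None,fx=3.3,fy=3.3,interpolation=cv2.INTER_CUBIC); b=cv2.resize(q[140:240,230:350,::-1],None,fx=3.3,fy=3.3,interpolation=cv2.INTER_CUBIC)
cv2.imwrite("pics/s1.png",np.hstack([a,b]))
E
```

```text
time: 3.6
eef_pos: [0.6044, -0.12, 0.0821]
tool_rot: [[0.881, 0.473, -0.006], [0.473, -0.881, 0.002], [-0.004, -0.004, -1.0]]
ft_force: [-0.2, 0.7, 0.7]
finger_gap: 0.0533
t 3.6 tcp [ 604.4 -120.    82.1] xang 28.21 tool shift [ 1.8  1.6 52.1] turn wz -0.19 F [-0.2  0.7  0.7] gap 53.3 q [-17.1  31.8  -4.1  54.5  -0.   44.7] tilt [-0.006   0.0017 -1.    ]
```

View pics/s1.png

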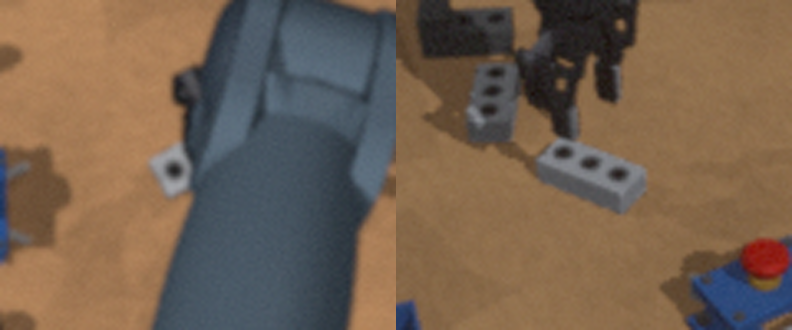

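The top view is blocked by the arm. In the scene view the two fingers hang either side of the jaw, at crop (590,170). I'll descend slowly and watch the force.

```bash

python3 -m pendant '[[95,[1,1,15],[0,0,0]],[95,[0,0,15],[0,0,0]],[95,[0,0,8],[0,0,0]],[95,[0,0,0],[0,0,0]]]' 20
python3 d.py 606.5 -120.5 22 28.4
python3 - <<'E'
from h import *
q,_=snapshot("scene")
cv2.imwrite("pics/s2.png",cv2.resize(q[140:240,230:350,::-1],None,fx=5,fy=5,interpolation=cv2.INTER_CUBIC))
E
```

```text
time: 4.1
eef_pos: [0.6079, -0.1212, 0.0471]
tool_rot: [[0.881, 0.474, -0.001], [0.474, -0.881, 0.0], [-0.001, -0.001, -1.0]]
ft_force: [0.4, 0.1, 0.0]
finger_gap: 0.0531
t 4.1 tcp [ 607.9 -121.2   47.1] xang 28.28 tool shift [-0.9 -1.3 25.1] turn wz -0.12 F [0.4 0.1 0. ] gap 53.1 q [-17.1  33.8  -6.4  49.9  -0.   44.6] tilt [-9.e-04  1.e-04 -1.e+00]
```

View pics/s2.png

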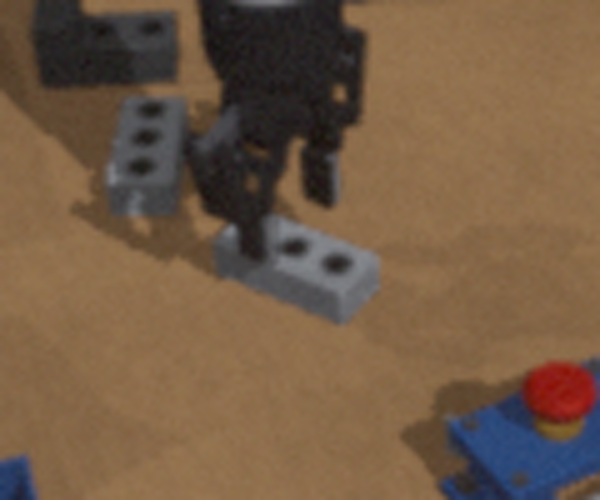

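```bash

python3 - <<'E'
from h import *
for z in (.02,.03,.035,.04,.05): print(z,proj("scene",[[.6317,-.1085,z],[.5841,-.134,z]]).round(1))
E
```

```text
0.02 [[282.7 195.4]
 [293.6 185.1]]
0.03 [[282.5 192.8]
 [293.4 182.4]]
0.035 [[282.3 191.4]
 [293.3 181.1]]
0.04 [[282.2 190.1]
 [293.2 179.7]]
0.05 [[281.9 187.3]
 [293.  177. ]]
```

```bash

python3 -m pendant '[[95,[-1,-1,8],[0,0,0]],[95,[0,0,8],[0,0,0]],[95,[0,0,7],[0,0,0]],[95,[0,0,5],[0,0,0]],[95,[0,0,0],[0,0,0]],[95,[0,0,0],[0,0,0]]]' 20
python3 d.py 606.5 -120.5 18 28.4
python3 - <<'E'
from h import *
q,_=snapshot("scene")
cv2.imwrite("pics/s3.png",cv2.resize(q[140:240,230:350,::-1],None,fx=5,fy=5,interpolation=cv2.INTER_CUBIC))
E
```

```text
time: 4.75
eef_pos: [0.6068, -0.1208, 0.0191]
tool_rot: [[0.88, 0.474, -0.0], [0.474, -0.88, 0.0], [-0.0, -0.0, -1.0]]
ft_force: [0.1, -1.1, -0.2]
finger_gap: 0.0534
t 4.75 tcp [ 606.8 -120.8   19.1] xang 28.31 tool shift [-0.1 -0.4  1.1] turn wz -0.09 F [ 0.1 -1.1 -0.2] gap 53.4 q [-17.1  35.3  -8.3  46.4  -0.   44.6] tilt [-4.e-04  0.e+00 -1.e+00]
```

View pics/s3.png

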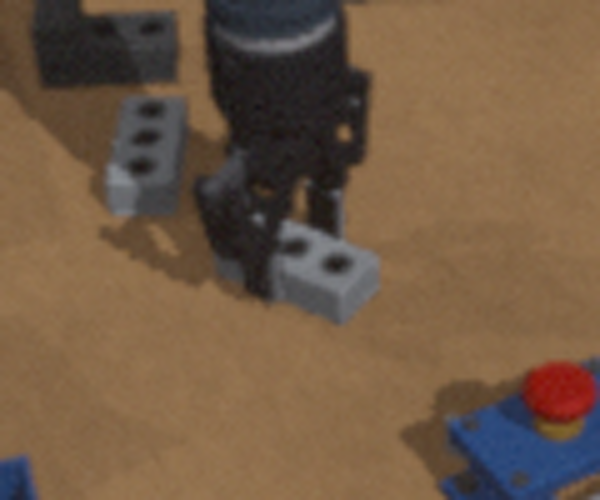

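Straddled cleanly with no contact. Next I narrow the gap to just over 40 mm without gripping.

```bash

python3 -m pendant '[[124,[0,0,0],[0,0,0]],[124,[0,0,0],[0,0,0]],[127,[0,0,0],[0,0,0]],[127,[0,0,0],[0,0,0]]]' 20
python3 d.py 606.5 -120.5 18 28.4
```

```text
time: 5.2
eef_pos: [0.6076, -0.1208, 0.0198]
tool_rot: [[0.88, 0.474, 0.001], [0.474, -0.88, -0.0], [0.001, 0.001, -1.0]]
ft_force: [1.4, 0.2, 1.7]
finger_gap: 0.0428
t 5.2 tcp [ 607.6 -120.8   19.8] xang 28.32 tool shift [-0.8 -0.8  1.8] turn wz -0.08 F [1.4 0.2 1.7] gap 42.8 q [-17.1  35.3  -8.3  46.4   0.   44.6] tilt [ 0.0014 -0.     -1.    ]
```

```bash

python3 -m pendant '[[127,[0,0,0],[0,0,3.5]],[127,[0,0,0],[0,0,3.5]],[127,[0,0,0],[0,0,3.5]],[127,[0,0,0],[0,0,3.5]],[127,[0,0,0],[0,0,3.5]],[127,[0,0,0],[0,0,3.5]],[127,[0,0,0],[0,0,3.5]],[127,[0,0,0],[0,0,3.5]]]' 20
python3 d.py 567 -120.5 18 2
python3 -m pendant '[[127,[0,0,0],[0,0,3]],[127,[-5,0,0],[0,0,0]],[127,[-5,0,0],[0,0,0]],[127,[-5,0,0],[0,0,0]],[127,[-5,0,0],[0,0,0]],[127,[-5,0,0],[0,0,0]],[127,[-5,0,0],[0,0,0]],[127,[-5,0,0],[0,0,0]]]' 20
python3 d.py 567 -120.5 18 2
```

```text
time: 6.0
eef_pos: [0.6069, -0.121, 0.0195]
tool_rot: [[1.0, 0.003, 0.0], [0.003, -1.0, -0.0], [0.0, 0.0, -1.0]]
ft_force: [-0.2, -0.0, 1.0]
finger_gap: 0.0431
t 6.0 tcp [ 606.9 -121.    19.5] xang 0.17 tool shift [-39.9  -0.6   1.5] turn wz -1.83 F [-0.2 -0.   1. ] gap 43.1 q [-17.1  35.3  -8.3  46.4  -0.   72.7] tilt [ 0.e+00 -5.e-04 -1.e+00]
time: 6.8
eef_pos: [0.572, -0.1192, 0.0196]
tool_rot: [[0.999, -0.047, 0.001], [-0.047, -0.999, -0.0], [0.001, 0.0, -1.0]]
ft_force: [2.6, -0.0, 1.5]
finger_gap: 0.0426
t 6.8 tcp [ 572.  -119.2   19.6] xang -2.68 tool shift [-4.9  1.5  1.6] turn wz -4.68 F [ 2.6 -0.   1.5] gap 42.6 q [-18.   31.9 -14.5  43.5   0.   74.7] tilt [ 1.e-03 -2.e-04 -1.e+00]
```

```bash

python3 -m pendant '[[127,[-3,0,0],[0,0,0]],[127,[-2,0,0],[0,0,0]],[127,[0,0,0],[0,0,0]],[110,[0,0,0],[0,0,0]],[100,[0,0,0],[0,0,0]],[90,[0,0,-15],[0,0,0]],[90,[0,0,-30],[0,0,0]],[90,[0,20,-40],[0,0,0]]]' 20
python3 -m pendant '[[160,[0,40,-10],[0,0,0]],[200,[0,40,0],[0,0,-4]],[255,[0,40,0],[0,0,0]],[255,[0,40,0],[0,0,0]],[255,[0,0,0],[0,0,0]]]' 20
python3 d.py 567 -200 80 2
python3 - <<'E'
from fit import *
p,d=snapshot("top"); q,_=snapshot("scene"); np.save("p1.npy",p); np.save("q1.npy",q)
a=cv2.resize(p[150:250,270:390,::-1],None,fx=3.3,fy=3.3,interpolation=cv2.INTER_CUBIC); b=cv2.resize(q[140:240,230:350,::-1],None,fx=3.3,fy=3.3,interpolation=cv2.INTER_CUBIC)
cv2.imwrite("pics/s4.png",np.hstack([a,b]))
E
```

```text
time: 7.6
eef_pos: [0.5629, -0.1363, 0.1024]
tool_rot: [[0.999, -0.044, -0.008], [-0.044, -0.999, 0.003], [-0.008, -0.003, -1.0]]
ft_force: [0.4, 0.0, -0.1]
finger_gap: 0.0551
time: 8.1
eef_pos: [0.5632, -0.3037, 0.1136]
tool_rot: [[1.0, 0.017, -0.001], [0.017, -1.0, -0.002], [-0.001, 0.002, -1.0]]
ft_force: [0.2, 0.8, -0.0]
finger_gap: -0.0003
t 8.1 tcp [ 563.2 -303.7  113.6] xang 0.99 tool shift [   5.6 -103.7   33.4] turn wz -1.01 F [ 0.2  0.8 -0. ] gap -0.3 q [-34.   32.7   2.4  59.7  -0.1  55.1] tilt [-8.0e-04 -1.9e-03 -1.0e+00]
```

View pics/s4.png

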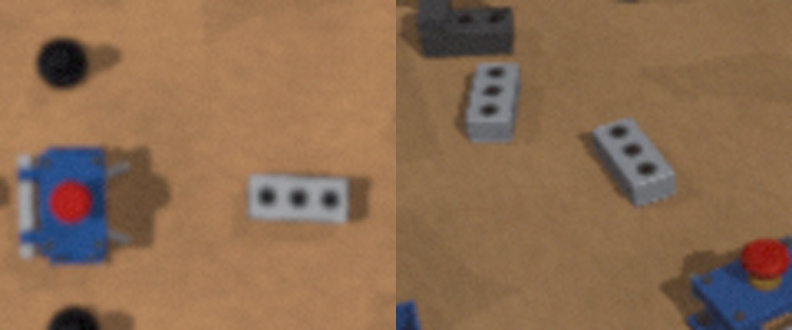

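The jaw now lies nearly in line, at crop (298,198), with the bridge's button at (70,202). I'll refine both poses.

```bash
python3 - <<'E'
from fit import *
p=np.load("p1.npy"); q=np.load("q1.npy")
b=(338,192,384,226); T=("top",b,jawsoft(p,b))
bb=(400//1*0+280,170,324,208); C=("scene",(284,170,322,208),jawsoft(q,(284,170,322,208)))
print("jaw top",fit([T],JAW,[568,-120,90]),"scene",fit([C],JAW,[568,-120,90]))
# stop bar in top view: bright
c=p[190:240,266:284].astype(int)
m=seg(p,(270,195,281,232),grey); 
vs,us=np.nonzero(m); X=pix2z("top",np.c_[us,vs],.024)*1000
print("stop",m.sum(),X.mean(0).round(1)); w=np.linalg.eigh(np.cov(X[:,:2].T)); print(np.degrees(np.arctan2(*w[1][::-1,1])),np.sqrt(w[0])*12**.5, cv2.minAreaRect(X[:,:2].astype(np.float32)))
# plate front edge (u right side): subpixel edge of blue-brown per row
e=[]
for v in range(200,226):
    r=(p[v,285:312,2].astype(float)-p[v,285:312,0])
    i=[k for k in range(len(r)-1) if r[k]>-8 and r[k+1]<=-8]
    if i: k=i[-1] if False else i[0]; e.append((285+k+(r[k]+8)/(r[k]-r[k+1]),v))
e=np.array(e); E=pix2z("top",e,.042)*1000; f=np.polyfit(E[:,0],E[:,1],1); print("front edge slope deg",np.degrees(np.arctan(f[0])),"y at 562",np.polyval(f,562),np.c_[e,(E[:,1]-np.polyval(f,E[:,0])).round(1)][::3].tolist())
E
```

```text
jaw top (array([ 567.71049706, -118.17615303,   87.60457854]), np.float64(6.997352092992007)) scene (array([ 568.07663986, -116.14303664,   87.35422722]), np.float64(6.867092031517153))
stop 116 [560. 134.  24.]
-178.01956162954957 [15.03323249 92.05931517] ((560.117919921875, 132.77273559570312), (91.06812286376953, 15.136324882507324), 0.5174974203109741)
front edge slope deg 8.207862105373264 y at 562 71.73538086147497 [[301.8695652173913, 200.0, -18.0], [302.6666666666667, 203.0, -19.1], [286.6326530612245, 206.0, 30.0], [301.6595744680851, 209.0, -13.6], [301.66037735849056, 212.0, -12.3], [286.0655737704918, 215.0, 35.4], [302.4222222222222, 218.0, -12.1], [304.0, 221.0, -15.5], [302.2894736842105, 224.0, -9.2]]
```

```bash
python3 d.py 571.5 -200 20 2
python3 -m pendant '[[225,[8,-35,30],[0,0,-1]],[225,[0,-35,20],[0,0,0]],[225,[0,-30,0],[0,0,0]],[225,[0,-3,0],[0,0,0]],[225,[0,0,0],[0,0,0]],[225,[0,0,20],[0,0,0]],[225,[0,0,15],[0,0,0]],[225,[0,0,0],[0,0,0]]]'
python3 d.py 571.5 -200 20 2
```

```text
t 8.2 tcp [ 563.1 -299.1  113.3] xang 1.21 tool shift [ 10.7 -98.7  93.4] turn wz -0.79 F [-0.1 -0.  -0.7] gap -0.2 q [-33.7  32.5   2.1  59.8   0.   55.1] tilt [-0.002   0.0015 -1.    ]
time: 9.0
eef_pos: [0.5672, -0.1957, 0.0277]
tool_rot: [[0.999, 0.04, -0.003], [0.04, -0.999, 0.001], [-0.003, -0.001, -1.0]]
ft_force: [-1.9, -0.2, 0.5]
finger_gap: 0.0102
t 9.0 tcp [ 567.2 -195.7   27.7] xang 2.27 tool shift [4.2 4.5 7.7] turn wz 0.27 F [-1.9 -0.2  0.5] gap 10.2 q [-25.1  33.1 -11.   46.1  -0.   62.6] tilt [-3.e-03  9.e-04 -1.e+00]
```

```bash

python3 -m pendant '[[225,[3,0,4],[0,0,0]],[225,[0,0,3],[0,0,0]],[225,[0,0,0],[0,0,0]],[225,[0,0,0],[0,0,0]]]'
python3 d.py 571.5 -200 20 2
```

```text
time: 9.4
eef_pos: [0.5719, -0.1959, 0.0228]
tool_rot: [[0.999, 0.04, 0.001], [0.04, -0.999, -0.0], [0.001, 0.0, -1.0]]
ft_force: [0.4, 0.1, 0.2]
finger_gap: 0.0102
t 9.4 tcp [ 571.9 -195.9   22.8] xang 2.3 tool shift [-0.6  4.1  2.8] turn wz 0.3 F [0.4 0.1 0.2] gap 10.2 q [-24.9  33.7 -10.8  45.5  -0.   62.8] tilt [ 7.e-04 -5.e-04 -1.e+00]
```

```bash

python3 -m pendant '[[225,[0,-10,2],[0,0,0]],[225,[0,-6,0],[0,0,-0.3]],[225,[0,-6,0],[0,0,0]],[225,[0,-6,0],[0,0,0]],[225,[0,-6,0],[0,0,0]],[225,[0,-6,0],[0,0,0]],[225,[0,-6,0],[0,0,0]],[225,[0,-6,0],[0,0,0]]]'
python3 d.py 564 27 20 2
python3 -m pendant '[[225,[0,-6,0],[0,0,0]],[225,[0,-6,0],[0,0,0]],[225,[0,-6,0],[0,0,0]],[225,[0,-6,0],[0,0,0]],[225,[0,-6,0],[0,0,0]],[225,[0,-6,0],[0,0,0]],[225,[0,-3,0],[0,0,0]],[225,[0,0,0],[0,0,0]]]'
python3 d.py 564 27 20 2
python3 - <<'E'
from fit import *
p,d=snapshot("top"); q,_=snapshot("scene"); np.save("p1.npy",p); np.save("q1.npy",q)
a=cv2.resize(p[150:250,270:390,::-1],None,fx=3.3,fy=3.3,interpolation=cv2.INTER_CUBIC); b=cv2.resize(q[150:250,270:390,::-1],None,fx=3.3,fy=3.3,interpolation=cv2.INTER_CUBIC)
cv2.imwrite("pics/s5.png",np.hstack([a,b]))
E
```

```text
time: 10.2
eef_pos: [0.5692, -0.1433, 0.0204]
tool_rot: [[0.999, 0.045, -0.0], [0.045, -0.999, -0.001], [-0.0, 0.001, -1.0]]
ft_force: [0.3, -2.7, -0.2]
finger_gap: 0.0095
t 10.2 tcp [ 569.2 -143.3   20.4] xang 2.6 tool shift [   2.5 -170.4    0.3] turn wz 0.6 F [ 0.3 -2.7 -0.2] gap 9.5 q [-20.3  32.2 -13.9  43.9  -0.   67.1] tilt [-1.e-04 -6.e-04 -1.e+00]
time: 11.0
eef_pos: [0.5674, -0.1037, 0.0203]
tool_rot: [[0.999, 0.046, -0.0], [0.046, -0.999, 0.001], [0.0, -0.001, -1.0]]
ft_force: [0.7, 0.1, -0.2]
finger_gap: 0.01
t 11.0 tcp [ 567.4 -103.7   20.3] xang 2.66 tool shift [   2.6 -130.7    0.4] turn wz 0.66 F [ 0.7  0.1 -0.2] gap 10.0 q [-16.7  31.2 -15.7  43.1   0.1  70.7] tilt [-0.      0.0012 -1.    ]
```

View pics/s5.png

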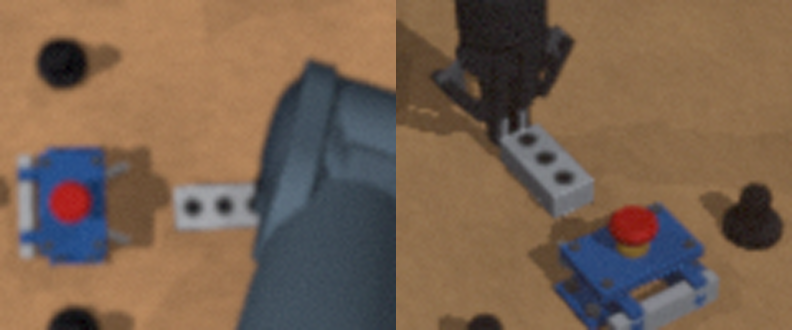

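```bash
python3 - <<'E'
from fit import *
p=np.load("p1.npy"); q=np.load("q1.npy")
b=(312,196,348,230); T=("top",b,jawsoft(p,b)); sb=(302,178,332,220); T2=("top",(312,196,345,230),jawsoft(p,(312,196,345,230)))
C=("scene",sb,np.maximum(0,jawsoft(q,sb)))
# fit top with constraint of tail at pusher: two-parameter
print("jaw scene",fit([C],JAW,[566,-45,91]),"top",fit([T2],JAW,[566,-45,91]))
E
```

```text
jaw scene (array([561.21515824, -50.43198405,  93.08247087]), np.float64(102.37311900277707)) top (array([560.19603962, -49.04223563,  93.18897251]), np.float64(4.620672773618043))
```

The jaw sits about 6 mm off the line towards -x, with its yaw nearly right at 93°. The wings would probably take it, but there is time, so I'll straddle it loosely again and nudge it onto the line.

```bash

python3 -m pendant '[[225,[0,6,0],[0,0,0.6]],[200,[0,3,-20],[0,0,0]],[130,[0,0,-40],[0,0,0]],[85,[0,-10,0],[0,0,0]],[85,[-5,-30,0],[0,0,0]],[85,[0,-24,0],[0,0,0]],[85,[0,0,0],[0,0,0]],[85,[0,0,0],[0,0,0]]]'
python3 d.py 560.5 -49 80 2
```

```text
time: 11.9
eef_pos: [0.5605, -0.0498, 0.08]
tool_rot: [[0.999, 0.036, -0.0], [0.036, -0.999, -0.0], [-0.0, 0.0, -1.0]]
ft_force: [0.9, -0.4, -0.7]
finger_gap: 0.0569
t 11.9 tcp [560.5 -49.8  80. ] xang 2.04 tool shift [-0.  -0.8  0. ] turn wz 0.04 F [ 0.9 -0.4 -0.7] gap 56.9 q [-11.5  26.1 -14.1  49.8  -0.   76.4] tilt [-3.e-04 -3.e-04 -1.e+00]
```

```bash

python3 -m pendant '[[85,[0,-1,15],[0,0,0]],[85,[0,0,15],[0,0,0]],[85,[0,0,15],[0,0,0]],[85,[0,0,10],[0,0,0]],[85,[0,0,5],[0,0,0]],[85,[0,0,0],[0,0,0]]]'
python3 d.py 568.2 -49 20 2
python3 - <<'E'
from h import *
q,_=snapshot("scene")
cv2.imwrite("pics/s6.png",cv2.resize(q[140:240,270:390,::-1],None,fx=5,fy=5,interpolation=cv2.INTER_CUBIC))
E
```

```text
time: 12.5
eef_pos: [0.5602, -0.0493, 0.0196]
tool_rot: [[0.999, 0.034, -0.001], [0.034, -0.999, 0.0], [-0.001, -0.0, -1.0]]
ft_force: [1.4, 0.9, -0.5]
finger_gap: 0.0567
t 12.5 tcp [560.2 -49.3  19.6] xang 1.96 tool shift [ 8.  -0.  -0.4] turn wz -0.04 F [ 1.4  0.9 -0.5] gap 56.7 q [-11.5  30.  -18.1  42.   -0.   76.5] tilt [-1.3e-03  1.0e-04 -1.0e+00]
```

View pics/s6.png

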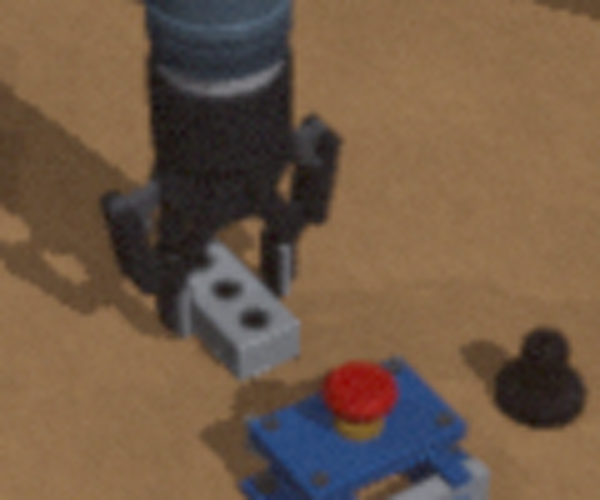

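The fingers are on both flanks, clear of the jaw. Next: narrow the gap, nudge +x, open, lift and go back behind the tail.

```bash

python3 -m pendant '[[124,[0,0,0],[0,0,0]],[127,[0,0,0],[0,0,0]],[127,[0,0,0],[0,0,0]],[127,[2,0,0],[0,0,0]],[127,[2,0,0],[0,0,0]],[127,[2,0,0],[0,0,0]],[127,[2,0,0],[0,0,0]],[127,[0,0,0],[0,0,0]]]'
python3 d.py 568.2 -49 20 2
python3 -m pendant '[[127,[0,0,0],[0,0,0]],[105,[-1,0,0],[0,0,0]],[85,[0,0,0],[0,0,0]],[85,[0,0,-20],[0,0,0]],[85,[0,0,-40],[0,0,0]],[150,[0,35,0],[0,0,0]],[225,[0,35,0],[0,0,0]],[225,[0,10,0],[0,0,0]]]'
python3 -m pendant '[[225,[0,0,0],[0,0,0]]]'
python3 d.py 568 -125 20 2
python3 - <<'E'
from fit import *
p,d=snapshot("top"); q,_=snapshot("scene"); np.save("p1.npy",p); np.save("q1.npy",q)
a=cv2.resize(p[150:250,270:390,::-1],None,fx=3.3,fy=3.3,interpolation=cv2.INTER_CUBIC); b=cv2.resize(q[150:250,270:390,::-1],None,fx=3.3,fy=3.3,interpolation=cv2.INTER_CUBIC)
cv2.imwrite("pics/s7.png",np.hstack([a,b]))
C=("scene",(298,180,335,222),jawsoft(q,(298,180,335,222))); T2=("top",(312,196,345,230),jawsoft(p,(312,196,345,230)))
print("jaw scene",fit([C],JAW,[566,-45,91]),"top",fit([T2],JAW,[566,-45,91]))
E
```

```text
time: 13.35
eef_pos: [0.5688, -0.0485, 0.02]
tool_rot: [[0.999, 0.035, -0.0], [0.035, -0.999, 0.0], [-0.0, -0.0, -1.0]]
ft_force: [-2.4, -0.2, 0.8]
finger_gap: 0.0427
t 13.35 tcp [568.8 -48.5  20. ] xang 2.01 tool shift [-0.6  0.5  0. ] turn wz 0.01 F [-2.4 -0.2  0.8] gap 42.7 q [-11.2  30.7 -16.7  42.6   0.   76.7] tilt [-1.e-04  2.e-04 -1.e+00]
time: 14.15
eef_pos: [0.572, -0.1319, 0.0814]
tool_rot: [[0.999, 0.032, 0.004], [0.032, -0.999, -0.002], [0.004, 0.002, -1.0]]
ft_force: [0.4, -0.0, -0.4]
finger_gap: 0.013
time: 14.25
eef_pos: [0.5711, -0.1301, 0.0806]
tool_rot: [[0.999, 0.033, 0.002], [0.033, -0.999, -0.0], [0.002, 0.0, -1.0]]
ft_force: [0.1, 0.3, -0.9]
finger_gap: 0.0101
t 14.25 tcp [ 571.1 -130.1   80.6] xang 1.86 tool shift [-3.  -5.2 60.6] turn wz -0.14 F [ 0.1  0.3 -0.9] gap 10.1 q [-19.   28.3 -10.3  51.3   0.   69.1] tilt [ 1.6e-03 -4.0e-04 -1.0e+00]
jaw scene (array([567.04403838, -48.36109258,  91.84686899]), np.float64(29.086152730897215)) top (array([566.15118404, -48.8821392 ,  92.10771959]), np.float64(4.324300972525888))
```

View pics/s7.png

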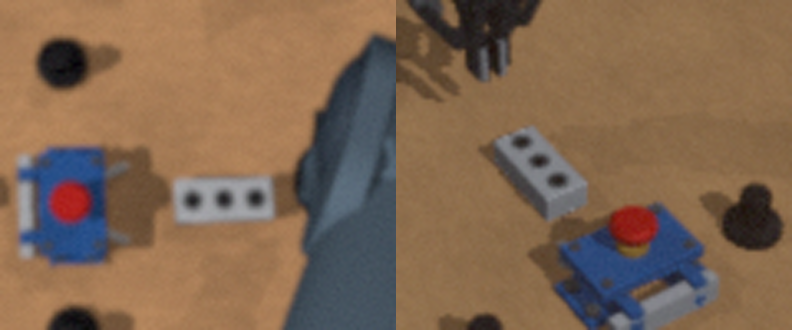

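On the line now: (566.5, -48.7), yaw 92°. I'll lower behind the tail and push.

```bash

python3 -m pendant '[[225,[-1,0,20],[0,0,0]],[225,[0,0,20],[0,0,0]],[225,[0,0,15],[0,0,0]],[225,[0,0,5],[0,0,0]],[225,[0,0,0],[0,0,0]],[225,[0,0,0],[0,0,0]]]'
python3 d.py 569.5 -130 20 2
python3 -m pendant '[[225,[0,-10,0],[0,0,0]],[225,[0,-8,0],[0,0,0]],[225,[0,-6,0],[0,0,0]],[225,[0,-6,0],[0,0,0]],[225,[0,-6,0],[0,0,0]],[225,[0,-6,0],[0,0,0]],[225,[0,-6,0],[0,0,0]],[225,[0,-6,0],[0,0,0]]]'
python3 d.py 564 27 20 2
```

```text
time: 14.95
eef_pos: [0.5699, -0.1281, 0.0209]
tool_rot: [[0.999, 0.036, 0.001], [0.036, -0.999, -0.0], [0.001, 0.0, -1.0]]
ft_force: [-0.0, -1.2, 0.1]
finger_gap: 0.0097
t 14.95 tcp [ 569.9 -128.1   20.9] xang 2.06 tool shift [-0.5  1.9  0.9] turn wz 0.06 F [-0.  -1.2  0.1] gap 9.7 q [-18.9  31.8 -14.5  43.7   0.   69. ] tilt [ 8.e-04 -2.e-04 -1.e+00]
time: 15.75
eef_pos: [0.568, -0.0747, 0.0207]
tool_rot: [[0.999, 0.035, 0.001], [0.035, -0.999, -0.001], [0.001, 0.001, -1.0]]
ft_force: [-0.5, -3.5, 3.5]
finger_gap: 0.0103
t 15.75 tcp [568.  -74.7  20.7] xang 1.99 tool shift [  -0.5 -101.7    0.6] turn wz -0.01 F [-0.5 -3.5  3.5] gap 10.3 q [-13.8  30.8 -16.4  42.7  -0.   74.2] tilt [ 0.001 -0.001 -1.   ]
```

```bash

python3 -m pendant '[[225,[0,-5,0],[0,0,0]],[225,[0,-5,0],[0,0,0]],[225,[0,-5,0],[0,0,0]],[225,[0,-5,0],[0,0,0]],[225,[0,-5,0],[0,0,0]],[225,[0,-5,0],[0,0,0]],[225,[0,-5,0],[0,0,0]],[225,[0,-5,0],[0,0,0]]]'
python3 d.py 564 27 20 2
python3 - <<'E'
from fit import *
p,d=snapshot("top"); q,_=snapshot("scene"); np.save("p1.npy",p); np.save("q1.npy",q)
a=cv2.resize(p[150:250,270:390,::-1],None,fx=3.3,fy=3.3,interpolation=cv2.INTER_CUBIC); b=cv2.resize(q[150:250,270:390,::-1],None,fx=3.3,fy=3.3,interpolation=cv2.INTER_CUBIC)
cv2.imwrite("pics/s8.png",np.hstack([a,b]))
E
```

```text
time: 16.55
eef_pos: [0.566, -0.0343, 0.0203]
tool_rot: [[0.999, 0.035, -0.0], [0.035, -0.999, -0.0], [-0.0, 0.0, -1.0]]
ft_force: [0.3, -4.5, 3.5]
finger_gap: 0.0101
t 16.55 tcp [566.  -34.3  20.3] xang 2.01 tool shift [  0.1 -61.3   0.2] turn wz 0.01 F [ 0.3 -4.5  3.5] gap 10.1 q [ -9.9  30.3 -17.3  42.4  -0.   78.1] tilt [-1.e-04 -1.e-04 -1.e+00]
```

View pics/s8.png

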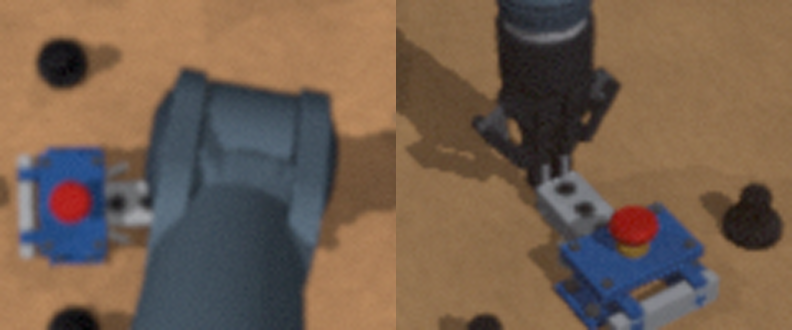

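The jaw's nose is in the mouth, between the wings at top crop (118,203), and runs true. I continue, slowing near home and watching the force.

```bash

python3 -m pendant '[[225,[0,-5,0],[0,0,0]],[225,[0,-5,0],[0,0,0]],[225,[0,-5,0],[0,0,0]],[225,[0,-5,0],[0,0,0]],[225,[0,-5,0],[0,0,0]],[225,[0,-5,0],[0,0,0]],[225,[0,-5,0],[0,0,0]],[225,[0,-5,0],[0,0,0]]]'
python3 d.py 564 27 20 2
python3 -m pendant '[[225,[0,-3,0],[0,0,0]],[225,[0,-3,0],[0,0,0]],[225,[0,-3,0],[0,0,0]],[225,[0,-2,0],[0,0,0]],[225,[0,-2,0],[0,0,0]],[225,[0,0,0],[0,0,0]]]'
python3 d.py 564 27 20 2
```

```text
time: 17.45
eef_pos: [0.5644, 0.0059, 0.02]
tool_rot: [[0.999, 0.035, -0.001], [0.035, -0.999, 0.0], [-0.001, -0.0, -1.0]]
ft_force: [-0.8, -1.9, -1.8]
finger_gap: 0.0101
t 17.45 tcp [564.4   5.9  20. ] xang 2.02 tool shift [  0.4 -21.1   0. ] turn wz 0.02 F [-0.8 -1.9 -1.8] gap 10.1 q [ -5.8  30.1 -17.8  42.2   0.   82.1] tilt [-6.e-04  3.e-04 -1.e+00]
time: 18.05
eef_pos: [0.5643, 0.0187, 0.0203]
tool_rot: [[0.999, 0.035, 0.0], [0.035, -0.999, 0.001], [0.0, -0.001, -1.0]]
ft_force: [0.5, -0.8, -0.5]
finger_gap: 0.01
t 18.05 tcp [564.3  18.7  20.3] xang 2.02 tool shift [ 0.  -8.3  0.3] turn wz 0.02 F [ 0.5 -0.8 -0.5] gap 10.0 q [ -4.6  30.1 -17.8  42.2   0.   83.4] tilt [ 1.e-04  6.e-04 -1.e+00]
```

```bash

python3 -m pendant '[[225,[0,-2,0],[0,0,0]],[225,[0,-2,0],[0,0,0]],[225,[0,-2,0],[0,0,0]]]'
python3 -m pendant '[[225,[0,-2,0],[0,0,0]]]' | grep -E "eef|force"
python3 -m pendant '[[225,[0,-2,0],[0,0,0]]]'| grep -E "eef|force"
python3 -m pendant '[[225,[0,-2,0],[0,0,0]]]'| grep -E "eef|force"
```

```text
time: 18.35
eef_pos: [0.5642, 0.0243, 0.0203]
tool_rot: [[0.999, 0.035, 0.0], [0.035, -0.999, -0.0], [0.0, 0.0, -1.0]]
ft_force: [-0.1, -1.4, -1.3]
finger_gap: 0.0099
eef_pos: [0.5641, 0.0263, 0.0204]
ft_force: [-0.2, -2.0, 0.0]
eef_pos: [0.564, 0.0278, 0.0204]
ft_force: [0.1, -6.8, -0.4]
eef_pos: [0.564, 0.0279, 0.0204]
ft_force: [-0.3, -12.4, 0.4]
```

```bash

python3 -m pendant '[[225,[0,-2,0],[0,0,0]]]'| grep -E "eef|force"
python3 -m pendant '[[225,[0,0,0],[0,0,0]],[225,[0,0,0],[0,0,0]]]'| grep -E "eef|force"
```

```text
eef_pos: [0.564, 0.028, 0.0205]
ft_force: [-1.4, -18.9, -1.6]
eef_pos: [0.564, 0.0279, 0.0205]
ft_force: [0.1, -15.0, -0.2]
```

It stops firmly at y = 27.9, against a predicted 27.3, with 15–19 N and no further motion. I'll back off, lift and look.

```bash

python3 -m pendant '[[225,[0,6,0],[0,0,0]],[225,[0,10,0],[0,0,0]],[225,[0,15,0],[0,0,0]],[240,[0,15,-20],[0,0,0]],[255,[0,20,-40],[0,0,0]],[255,[0,40,-20],[0,0,0]],[255,[0,40,0],[0,0,0]],[255,[0,20,0],[0,0,0]]]'
python3 - <<'E'
from fit import *
p,d=snapshot("top"); q,_=snapshot("scene"); np.save("p1.npy",p); np.save("q1.npy",q)
a=cv2.resize(p[170:250,255:335,::-1],None,fx=4.9,fy=4.9,interpolation=cv2.INTER_CUBIC); b=cv2.resize(q[180:260,300:380,::-1],None,fx=4.9,fy=4.9,interpolation=cv2.INTER_CUBIC)
cv2.imwrite("pics/s9.png",np.hstack([a,b]))
# predicted tail corners at home
th=np.radians(92); X=place(np.array([[-52,-20,26],[-52,20,26],[-52,-20,0],[-30,0,26]])/1000,.5618,.0903,th)
print("pred tail px top",((proj("top",X)-[255,170])*4.9).round(0).tolist(),"scene",((proj("scene",X)-[300,180])*4.9).round(0).tolist())
E
python3 d.py 561.8 90.3 100 2
```

```text
time: 19.75
eef_pos: [0.5708, -0.1375, 0.1019]
tool_rot: [[0.999, 0.032, 0.004], [0.032, -0.999, -0.002], [0.004, 0.002, -1.0]]
ft_force: [0.0, 0.5, 0.4]
finger_gap: -0.0004
pred tail px top [[262.0, 168.0], [264.0, 232.0], [263.0, 171.0], [227.0, 201.0]] scene [[116.0, 192.0], [178.0, 164.0], [116.0, 226.0], [170.0, 202.0]]
t 19.85 tcp [ 570.  -137.1  100.7] xang 1.76 tool shift [  -1.2 -227.6    0.5] turn wz -0.24 F [-0.3  0.3  0.8] gap 0.1 q [-19.7  27.4  -8.6  53.9  -0.   68.5] tilt [ 1.7e-03 -9.0e-04 -1.0e+00]
```

View pics/s9.png

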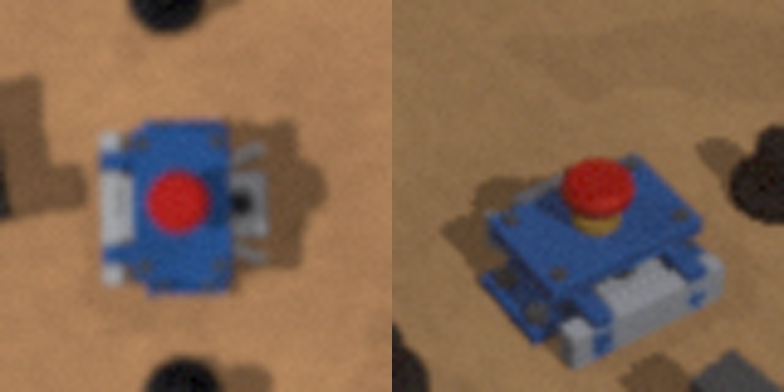

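The jaw's tail shows 22 mm out (its end is at crop 266, predicted 263). In the scene view its front face meets the stop with no gap. Now for the stamp: move above the button with shut fingers.

```bash

python3 -m pendant '[[255,[0,-10,-15],[0,0,0]],[255,[0,-40,0],[0,0,0]],[255,[0,-40,0],[0,0,0]],[255,[0,-40,0],[0,0,0]],[255,[0,-40,0],[0,0,0]],[255,[0,-40,0],[0,0,0]],[255,[0,-17,0],[0,0,0]],[255,[0,0,0],[0,0,0]]]'
python3 -m pendant '[[255,[0,0,0],[0,0,0]]]' >/dev/null
python3 d.py 561.5 90.2 100 2
```

```text
time: 20.65
eef_pos: [0.5607, 0.0964, 0.115]
tool_rot: [[0.999, 0.04, -0.001], [0.04, -0.999, 0.001], [-0.001, -0.001, -1.0]]
ft_force: [-0.3, -0.2, 0.2]
finger_gap: -0.0
t 20.75 tcp [561.2  93.7 115.1] xang 2.09 tool shift [ 0.2  3.5 15.1] turn wz 0.09 F [ 0.1  0.3 -0.5] gap -0.1 q [  3.1  25.  -10.2  54.9  -0.   91. ] tilt [-5.e-04 -2.e-04 -1.e+00]
```

```bash

python3 -m pendant '[[255,[0,3,10],[0,0,0]],[255,[0,0,10],[0,0,0]],[255,[0,0,4],[0,0,0]],[255,[0,0,0],[0,0,0]],[255,[0,0,0],[0,0,0]]]' >/dev/null
python3 d.py 561.5 90.2 85 2
python3 - <<'E'
from h import *
q,_=snapshot("scene")
cv2.imwrite("pics/s10.png",cv2.resize(q[150:260,290:400,::-1],None,fx=5,fy=5,interpolation=cv2.INTER_CUBIC))
E
```

```text
t 21.25 tcp [561.6  89.8  91. ] xang 1.97 tool shift [-0.  -0.4  6. ] turn wz -0.03 F [-0.3  0.4 -0.2] gap 0.1 q [  2.7  26.1 -12.2  51.7  -0.   90.7] tilt [-7.e-04 -1.e-04 -1.e+00]
```

View pics/s10.png

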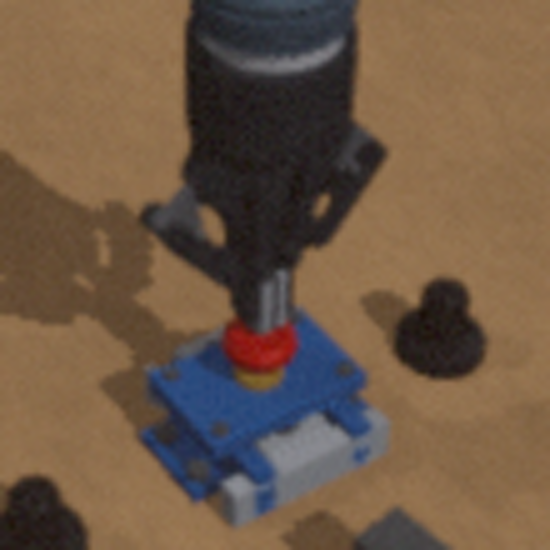

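The shut fingers hang centred just above the red button, at crop (262,330). Pressing in small steps.

```bash

python3 -m pendant '[[255,[0,0,3],[0,0,0]],[255,[0,0,3],[0,0,0]],[255,[0,0,2],[0,0,0]],[255,[0,0,0],[0,0,0]]]'| grep -E "eef|force"
python3 -m pendant '[[255,[0,0,2],[0,0,0]],[255,[0,0,2],[0,0,0]],[255,[0,0,0],[0,0,0]]]'| grep -E "eef|force"
python3 -m pendant '[[255,[0,0,2],[0,0,0]],[255,[0,0,0],[0,0,0]]]'| grep -E "eef|force"
python3 -m pendant '[[255,[0,0,2],[0,0,0]],[255,[0,0,0],[0,0,0]]]'| grep -E "eef|force"
```

```text
eef_pos: [0.562, 0.0903, 0.0833]
ft_force: [0.1, -0.4, 2.7]
eef_pos: [0.562, 0.0903, 0.0795]
ft_force: [-0.3, -0.3, 4.2]
eef_pos: [0.562, 0.0903, 0.0775]
ft_force: [-0.7, 0.2, 5.3]
eef_pos: [0.5621, 0.0903, 0.0769]
ft_force: [-4.5, 0.6, 13.6]
```

```bash

python3 -m pendant '[[255,[0,0,1],[0,0,0]],[255,[0,0,0],[0,0,0]],[255,[0,0,0],[0,0,0]]]'| grep -E "eef|force"
python3 -m pendant '[[255,[0,0,-3],[0,0,0]],[255,[0,0,-5],[0,0,0]],[255,[0,0,-8],[0,0,0]],[255,[0,0,-20],[0,0,0]],[255,[0,0,-30],[0,0,0]],[255,[0,0,-30],[0,0,0]],[255,[0,40,0],[0,0,0]],[255,[0,40,0],[0,0,0]]]'
python3 -m pendant '[[255,[0,45,0],[0,0,0]],[255,[0,45,0],[0,0,0]],[255,[0,45,0],[0,0,0]],[255,[0,0,0],[0,0,0]],[255,[0,0,0],[0,0,0]]]'
python3 - <<'E'
from fit import *
p,d=snapshot("top"); q,e=snapshot("scene"); np.save("p1.npy",p); np.save("q1.npy",q)
a=cv2.resize(p[170:250,255:335,::-1],None,fx=4.9,fy=4.9,interpolation=cv2.INTER_CUBIC); b=cv2.resize(q[180:260,300:380,::-1],None,fx=4.9,fy=4.9,interpolation=cv2.INTER_CUBIC)
cv2.imwrite("pics/s11.png",np.hstack([a,b])); cv2.imwrite("pics/s12.png",q[:,:,::-1])
p0=np.load("top0_p.npy"); d0=np.load("top0_d.npy")
for im,dd in ((p0,d0),(p,d)):
    m=seg(im,(270,190,310,235),red); vs,us=np.nonzero(m); C=cloud("top",dd); print("button",us.mean().round(2),vs.mean().round(2),"z",np.median(C[m][:,2]).round(4))
for nm,u,v in (("stud_a",290,169),("stud_b",292,250),("oldA",247,201),("stud_c",192,226),("jaw2",406,187),("oldB",446,193),("coup",453,256)):
    w=(slice(v-14,v+15),slice(u-16,u+17)); sh,_=cv2.phaseCorrelate(np.float32(cv2.cvtColor(p0[w],6+1)),np.float32(cv2.cvtColor(p[w],7)),cv2.createHanningWindow((33,29),cv2.CV_32F)); print(nm,np.round(sh,2))
E
```

```text
eef_pos: [0.5621, 0.0903, 0.0768]
ft_force: [-5.5, 0.5, 19.1]
time: 23.5
eef_pos: [0.5652, 0.0103, 0.1715]
tool_rot: [[0.999, 0.038, 0.002], [0.038, -0.999, -0.0], [0.002, 0.0, -1.0]]
ft_force: [0.1, -0.0, 0.5]
finger_gap: 0.0002
time: 24.0
eef_pos: [0.5687, -0.1253, 0.1698]
tool_rot: [[0.999, 0.033, -0.001], [0.033, -0.999, 0.001], [-0.001, -0.001, -1.0]]
ft_force: [0.1, -0.2, 0.4]
finger_gap: 0.0003
button 290.67 210.81 z 0.0706
button 291.0 210.69 z 0.0701
stud_a [-0.37 -0.3 ]
stud_b [ 0.03 -0.12]
oldA [ 0.01 -0.18]
stud_c [-0.15  0.07]
jaw2 [-11.1   2.2]
oldB [-0.04  0.05]
coup [0.22 0.05]
```

View pics/s11.png

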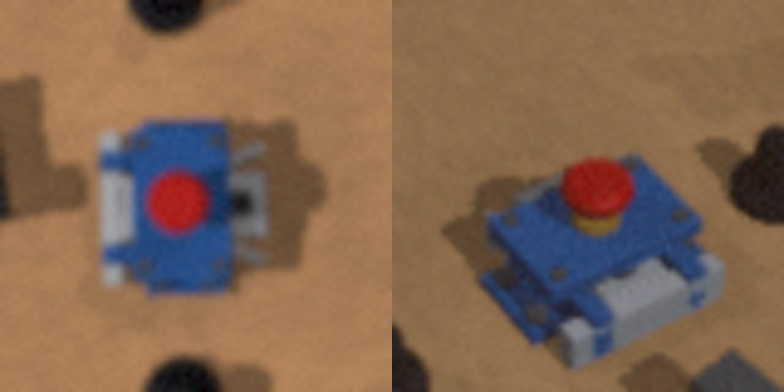

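View pics/s12.png

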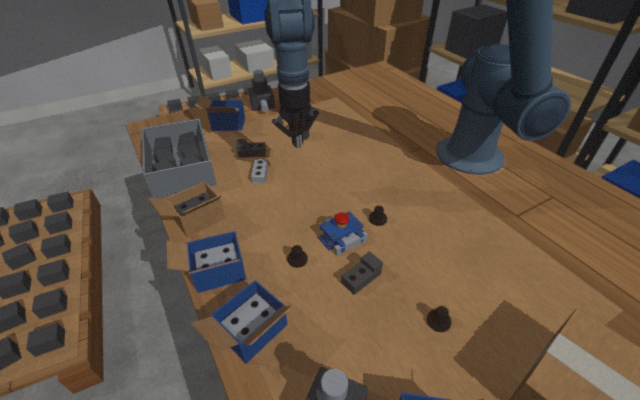

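The jaw is home and unchanged, and the button is back up (z 70 mm). The "jaw2" shift in the top view is probably the arm in the window, so I'll check it in the scene view.

```bash
python3 - <<'E'
from fit import *
p=np.load("p1.npy"); q=np.load("q1.npy"); q0=np.load("scene0_p.npy")
w=(slice(155,186),slice(244,275)); print(cv2.phaseCorrelate(np.float32(cv2.cvtColor(q0[w],7)),np.float32(cv2.cvtColor(q[w],7)),cv2.createHanningWindow((31,31),cv2.CV_32F)))
cv2.imwrite("pics/s13.png",cv2.resize(p[150:250,270:470,::-1],None,fx=3.3,fy=3.3))
E
```

```text
((-0.03182145265504843, 0.10686069609758242), 0.8731335462071002)
```

View pics/s13.png

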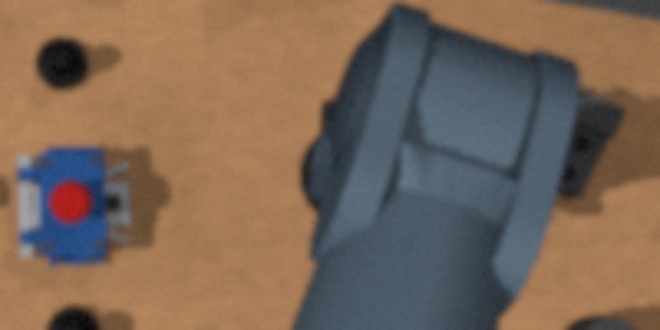

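The arm hides the second bright jaw from the top camera; in the scene view it has not moved (0.1 px). The robot stands clear, so I'm handing in.

```bash
python3 -c "
from workcell import *
print(hand_in())"
```

```text
the job is handed in; nothing more can be done
None
```

The jaw is fully home against the stop, and the red stamp button was pressed all the way down afterwards and came back up. I handed the job in at about 24 s with the robot touching nothing.

**How the jaw went in:** I straddled the jaw with loosely open fingers, never gripping or lifting it, and turned it and shifted it onto the bridge's line. I then pushed its tail with the nearly shut fingers until it stopped. The first push drifted about 6 mm off line, so I stopped, nudged it back and pushed again.

**Last checks:**
- **Jaw:** it stopped at tool y = 27.9 mm (27.3 predicted) and held against 15–19 N with no further movement. Its tail end showed in the top image within about 1 px of where it should be when home. The last pictures show it unchanged and against the stop.
- **Stamp:** force rose from about 3 to 5 N, then hit a hard end at 19 N. That end came about 8 mm below the button's up position. Afterwards its top was back at 70 mm, against 70.6 mm before.
- **Other parts:** all others on the bench had moved less than 0.5 px in the images. The top-view check of the second bright jaw disagreed, with a false 11 px shift because the arm was covering it. The scene view showed that jaw unmoved, at 0.1 px.

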